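# Pull-test the suction-cup bracket beside the aquarium

### The job

Test the hold of the grey suction-cup bracket: draw the yellow handle of its spring gauge out until the black pointer bar at the handle's foot stands over the green band, and keep it there for two seconds without ever letting it reach the red band. Then ease the handle gently all the way back home, without letting it snap, and let go. Leave the blue-handled gauge and the glass diffuser on the turntable alone.

Things in the scene. Friction and masses are not known exactly. Their poses are not given: they have to be found in the camera images.
- grey_gauge (a joint): Extension (m) of the grey bracket's spring gauge: 0 home, grows as the yellow handle is drawn off its tube; stop 0.088. Pointer is over the green band of the fixed white board (310 x 80 x 12 mm) from 0.035 to 0.060 (middle 0.0475), bare white to 0.070, then red. Spring pulls home, 3 N at 0, 10 N at green, plus 2 N drag per 0.1 m/s; let go at green it snaps back.
- yellow_grip (a point): Middle of the yellow handle, 66 mm above the beech: upright paddle 14 mm thick (x), 26 mm wide (y), 22 to 82 mm high, on a thin rod (top at 40 mm); black pointer bar (66 x 4 mm) at its foot. z up, x level towards the fixed gauge tube (26 mm diameter, top at 49 mm, its end 50 mm from the handle's middle at home); pull along -x, roughly towards the robot.
- black_gauge (a joint): Extension (m, 0 home, grows as drawn) of the other spring gauge: same size and jig, but a black bracket and a blue handle. Not to be used; it stays at 0.
- diffuser: Clear glass diffuser, fragile, standing loose on the fixed round white turntable (220 mm diameter, top 22 mm above the beech) between the two jigs, beside a blue ceramic cave and a black check valve. 40 mm diameter at the foot, 72 mm tall; origin at the middle of its underside, z up.
Mind the look-alikes: they are no part of the job. What is meant by the diffuser is not purple or turquoise, and is the smaller of those in its own colour.

How it is judged:
On the way:
1. the yellow handle's pointer is held over the green band for 1.5 s (value of joint grey_gauge between 0.035 and 0.06 m), for 1.5 s.
At the end, for the whole second after the job is handed in: After the held pull, the yellow-handled gauge is back home (within 4 mm) and at rest, the blue-handled gauge is still home (within 6 mm), and the glass diffuser stands upright within 20 mm of where it stood (value of joint grey_gauge below 0.004 m and velocity of joint grey_gauge between -0.01 and 0.01 m/s and value of joint black_gauge below 0.006 m and distance of diffuser from where it was at the start of the episode below 0.02 m and angle between diffuser's own z axis and vertical below 0.3 rad); the robot touches nothing.
It fails at once if the yellow handle's pointer reaches the red band (extension over 70 mm) (value of joint grey_gauge above 0.07 m).
It fails at once if the gauge snaps back (returns faster than 0.35 m/s) (velocity of joint grey_gauge below -0.35 m/s).
It fails at once if the blue-handled gauge is pulled (over 6 mm) (value of joint black_gauge above 0.006 m).
It fails at once if the glass diffuser is shifted over 20 mm or tipped over 0.3 rad (distance of diffuser from where it was at the start of the episode above 0.02 m or angle between diffuser's own z axis and vertical above 0.3 rad).
It also fails if it takes over 38 s, if anything falls off the work surface, if the arm or the gripper's body presses on something with over 40 N, if the wrist force passes 120 N, or if a joint passes its speed limit or range.

### The arm

A 6-joint arm with a two-finger parallel gripper is mounted at the origin on the work surface. World frame = base frame: x ahead of the robot, y to its left, z up, the work surface at z = 0. Lengths are in m, angles in rad, forces in N, time in s.
With the tool pointing down it reaches from about 0.3 to 0.75 m from the base axis. Payload 8.5 kg.
Tool frame: the origin (TCP) lies at the very end of the fingers, on their centre line; the grasp point (between the pads) lies 19 mm behind it; z points along the fingers, y is the direction in which the jaws open and shut (so a half turn about z gives the same grasp; the last joint's range is limited). The gripper opens to 88 mm and grips with 3 to 60 N. Pads are 18 mm wide; open, the fingers measure 123 mm over their backs; the gripper's body (75 mm by 187 mm) begins 45 mm behind the grasp point.
Start: joints at [-1.318, 0.381, 1.297, -0, 1.464, -0.215], TCP at [0.248, -0.491, 0.203] pointing down, gripper open.
Joint ranges: [-3.11, 3.11], [-0.89, 2.33], [0.22, 2.48], [-1.42, 4.56], [0.17, 2.85], [-2.88, 2.88]. Speed limits (rad/s): [2.39, 2.39, 3.14, 3.14, 3.14, 3.14].

### API

Orientations are given as a unit quaternion [x, y, z, w].
In Python, from plant import r gives the robot as it stands. The module is installed in compiled form; this text tells all that it offers.
- The arm moves only by the shell command python3 -m jog 'ROWS'. ROWS is text: rows parted by semicolons, each of 7 numbers parted by spaces: the shift along the tool's x, y, z in m, then the turn, a rotation vector about the tool's x, y, z in degrees, then the opening, from 0 (shut) to 1 (fully open). In form: x y z rx ry rz jaw; .... A call has 1 to 20 rows; each row is the pose to reach, as a shift and turn from the pose commanded when the call began, along the tool's axes at that moment; what a row does not reach only later rows make up. A row lasts 1/8 s, in which the tool goes at most 62.5 mm and 10.7 degrees, less where a joint would pass 70% of its speed; a pose out of reach is approached as far as the arm can. A call with a gripper value outside its range is refused whole. The fingers move at their own pace and stop on an object; the grip force is fixed at half the most. Time passes only in rows, so rows that repeat a pose let the fingers close. It gives the time, the measured TCP pose, the force and the opening at its end, in the units of the state.
- r.get_state(): the state, without advancing time (a new reading comes with each control period).
- r.snapshot(name): name is "side" or "top" or "wrist"; returns a dict with "img" (420x560x3 uint8, red, green, blue), "z_map" (420x560 float32, m along the optical axis (not along the pixel's ray), 0 where there is no reading), "K" (3x3 intrinsics, pixels), "rvec" (rotation vector, rad) and "tvec" (3), from world to camera coordinates, as OpenCV has them. Camera axes: x right, y down, z forward; pixel columns grow to the right and rows downward; lengths in m; the calibration is good to about 2 mm. A picture is of the moment at which its call begins.
- r.finish_job(): hands the job in, once; it reports no verdict.
Trained networks look in a picture, given as the dict that the camera call returned (one of the last four; its "shot" number tells which), for a name from the list of things; names that differ only in an ending like _2 or _b are one class to them, and where a whole thing is asked for, a point or a joint stands for the part that bears it (a point fixed in the world has none). Each returns a list of dicts, best first, with "conf" (0 to 1); they miss things now and then, are a little off and sometimes report something else, mostly with a low value. They report only what shows in the picture. A call takes as long as a camera call. They do not tell look-alikes from the thing itself.
- r.spot_in(name, picture): "xyz" ([x, y, z] in m, in world coordinates, good to about 4 mm: the middle of the surface that is visible of it).
- r.landmark_of(name, picture): "xyz" ([x, y, z] in m, in world coordinates, good to about 4 mm: a listed point, or the origin of a listed thing).
The state is a dict: "t": time; "joint_pos": joint angles; "qd": joint speeds; "tau": joint torques, N m; "ee_pos": TCP position; "ee_rot": TCP orientation; "contact_force": force on the tool from outside, world axes, zero at the start; "ft_torque": the same for the moment, N m; "width": finger opening in m.
Only numpy, scipy, OpenCV 4.12 (cv2) and the standard library are available. Lean on these libraries where they do the work, as an engineer would, in place of code of your own. Each camera call takes 0.05 s, during which the arm holds its last target.

## Working session

There is one attempt and no reset: what is moved stays moved. The work goes in short steps, Python scripts to look and compute and a shell command to move; the robot and the scene stay as the last step left them, time stands still between calls to the robot, and variables do not carry over. Pictures are saved under pics/ and viewed, and the job is handed in when it is done.

```bash
mkdir -p pics
cat > h.py <<'E'
import numpy as np, cv2
from plant import r
from scipy.spatial.transform import Rotation as R
def snap(n,f):
    s=r.snapshot(n); cv2.imwrite('pics/'+f,s['img'][:,:,::-1]); return s
def px2w(s,u,v):
    z=float(s['z_map'][int(v),int(u)]); K=s['K']
    c=np.array([(u-K[0,2])/K[0,0]*z,(v-K[1,2])/K[1,1]*z,z])
    return cv2.Rodrigues(np.array(s['rvec'],float))[0].T@(c-np.array(s['tvec'],float).ravel())
def w2px(s,p):
    return cv2.projectPoints(np.array(p,float).reshape(-1,3),np.array(s['rvec'],float),np.array(s['tvec'],float),s['K'],None)[0].reshape(-1,2)
E
python3 - <<'E'
from h import *
np.set_printoptions(precision=4,suppress=True)
for n in ('top','side'):
    s=snap(n,n+'0.png')
    for k in ('yellow_grip','grey_gauge','black_gauge','diffuser'):
        for f in (r.spot_in,r.landmark_of):
            try: print(n,k,f.__name__,[(np.round(d['xyz'],3).tolist(),round(d['conf'],2)) for d in f(k,s)][:4])
            except Exception as e: print(n,k,e)
print(r.get_state())
E
```

```text
top yellow_grip call [([0.508, -0.302, 0.048], 0.56)]
top yellow_grip call [([0.502, -0.305, 0.067], 0.57)]
top grey_gauge call [([0.506, -0.304, 0.048], 0.7)]
top grey_gauge it knows: diffuser, yellow_grip
top black_gauge call [([0.506, 0.254, 0.043], 0.62)]
top black_gauge it knows: diffuser, yellow_grip
top diffuser call [([0.817, -0.104, 0.035], 0.89), ([0.602, -0.082, 0.043], 0.62), ([0.402, -0.132, 0.027], 0.58), ([0.826, -0.007, 0.034], 0.56)]
top diffuser call [([0.82, -0.108, 0.001], 0.65), ([0.399, -0.136, 0.006], 0.55), ([0.601, -0.083, 0.021], 0.46)]
side yellow_grip call [([0.506, -0.3, 0.048], 0.55)]
side yellow_grip call [([0.506, -0.306, 0.067], 0.87)]
side grey_gauge call [([0.505, -0.297, 0.046], 0.62)]
side grey_gauge it knows: diffuser, yellow_grip
side black_gauge call [([0.501, 0.258, 0.05], 0.61)]
side black_gauge it knows: diffuser, yellow_grip
side diffuser call [([0.396, -0.129, 0.018], 0.79), ([0.817, -0.102, 0.025], 0.76), ([0.598, -0.073, 0.045], 0.73), ([0.82, 0.002, 0.031], 0.71)]
side diffuser call [([0.604, -0.08, 0.024], 0.81), ([0.819, -0.114, -0.003], 0.8), ([0.398, -0.142, -0.005], 0.74), ([0.831, -0.009, -0.001], 0.65)]
{'t': 0.7, 'joint_pos': array([-1.3183,  0.3806,  1.2974, -0.    ,  1.4636, -0.2153]), 'qd': array([-0.001 , -0.0004,  0.0006,  0.0001,  0.0023, -0.0011]), 'tau': array([  0.0001, -43.7718, -22.47  ,   0.0715,   0.0316,   0.    ]), 'ee_pos': array([ 0.248 , -0.4909,  0.2026]), 'ee_rot': array([ 0.9728,  0.2318, -0.    ,  0.    ]), 'contact_force': array([-0.6841, -0.8902,  0.3368]), 'ft_torque': array([ 0.045 ,  0.0197, -0.037 ]), 'width': 0.08824503052856496}
```

View pics/top0.png

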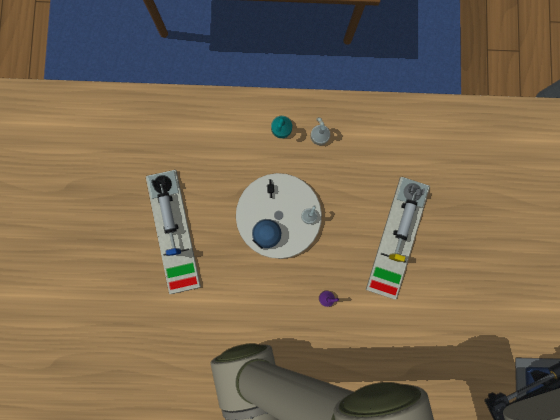

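View pics/side0.png

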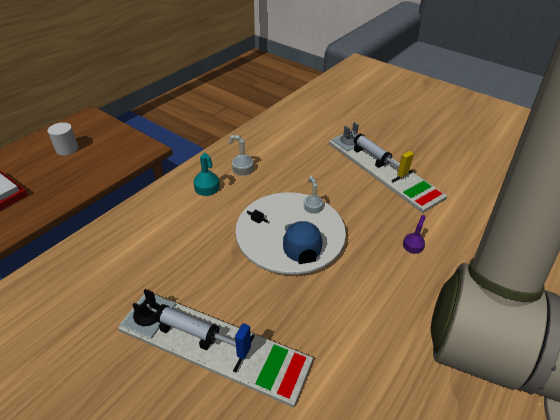

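The top picture shows the yellow handle at about (398,258). Its board runs from (412,180) to (383,295), with the green band at (387,275) and the red at (383,288). The glass diffuser is at (312,215) on the turntable. Next I'll measure the axis and handle precisely.

```bash
cat > m.py <<'E'
from h import *
np.set_printoptions(precision=4,suppress=True)
def cloud(s):
    z=s['z_map']; v,u=np.nonzero(z>0); zz=z[v,u]; K=s['K']
    c=np.stack([(u-K[0,2])/K[0,0]*zz,(v-K[1,2])/K[1,1]*zz,zz],1)
    P=(c-np.array(s['tvec'],float).ravel())@cv2.Rodrigues(np.array(s['rvec'],float))[0]
    return P,s['img'][v,u].astype(float)
def measure(n,f):
    s=snap(n,f); P,C=cloud(s)
    hsv=cv2.cvtColor(C.astype(np.uint8)[None],cv2.COLOR_RGB2HSV)[0].astype(int)
    roi=(P[:,0]>.35)&(P[:,0]<.75)&(P[:,1]<-.2)&(P[:,1]>-.42)
    H,S,V=hsv.T
    yel=roi&(H>20)&(H<35)&(S>180)&(P[:,2]>.02)
    gr=roi&(H>45)&(H<75)&(S>130); rd=roi&((H<6)|(H>174))&(S>180)
    tube=roi&(P[:,2]>.04)&(S<60)&(P[:,0]>.53)
    print(n,'t',s['shot'])
    for k,m in dict(yel=yel,green=gr,red=rd,tube=tube).items():
        Q=P[m]; 
        if len(Q)<4: print(k,len(Q)); continue
        print(k,len(Q),'mean',Q.mean(0),'min',Q.min(0),'max',Q.max(0))
    Q=P[yel&(P[:,2]>.07)]; print('yel top',len(Q),Q.mean(0),Q.min(0),Q.max(0))
    wb=roi&(P[:,2]>.006)&(P[:,2]<.018)
    Q=P[wb][:,:2].astype(np.float32); b=cv2.minAreaRect(Q); print('board rect',b); bx=cv2.boxPoints(b); print(bx.tolist())
    return s
E
python3 - <<'E'
from m import *
for n in('top','side'): 
    s=measure(n,n+'1.png')
    v=cv2.resize(s['img'][140:320,320:520] if n=='top' else s['img'][110:230,310:470],None,fx=4 if n=='side' else 3,fy=4 if n=='side' else 3)
    cv2.imwrite(f'pics/{n}1z.png',v[:,:,::-1])
E
```

```text
top t 3
yel 84 mean [ 0.5042 -0.297   0.0734] min [ 0.4974 -0.3123  0.0305] max [ 0.512  -0.287   0.0884]
green 245 mean [ 0.4586 -0.2882  0.013 ] min [ 0.4393 -0.3217  0.007 ] max [ 0.4783 -0.2543  0.0209]
red 178 mean [ 0.427  -0.2788  0.0131] min [ 0.4108 -0.3127  0.0076] max [ 0.4425 -0.2451  0.0182]
tube 480 mean [ 0.6108 -0.3309  0.0475] min [ 0.5301 -0.3676  0.04  ] max [ 0.6873 -0.3014  0.064 ]
yel top 60 [ 0.5045 -0.2992  0.0816] [ 0.4976 -0.3123  0.072 ] [ 0.512  -0.2875  0.0884]
board rect ((0.5505725741386414, -0.30969035625457764), (0.2145894169807434, 0.39722684025764465), 88.88977813720703)
[[0.34991753101348877, -0.4131166338920593], [0.747069776058197, -0.4208132028579712], [0.751227617263794, -0.20626407861709595], [0.3540753722190857, -0.19856750965118408]]
side t 4
yel 258 mean [ 0.5022 -0.2962  0.0569] min [ 0.4946 -0.3127  0.0221] max [ 0.5139 -0.2862  0.083 ]
green 214 mean [ 0.4589 -0.2875  0.012 ] min [ 0.439  -0.3222  0.0085] max [ 0.4784 -0.2509  0.0145]
red 172 mean [ 0.4275 -0.2779  0.012 ] min [ 0.4106 -0.3145  0.0087] max [ 0.4445 -0.244   0.0157]
tube 366 mean [ 0.6163 -0.3309  0.0466] min [ 0.5326 -0.3721  0.04  ] max [ 0.688  -0.3052  0.0615]
yel top 79 [ 0.5031 -0.2979  0.0777] [ 0.4947 -0.3119  0.0701] [ 0.5139 -0.2877  0.083 ]
board rect ((0.557392418384552, -0.31546950340270996), (0.08285617083311081, 0.3117009103298187), 74.17292785644531)
[[0.39615148305892944, -0.3128211498260498], [0.6960355639457703, -0.39783287048339844], [0.7186333537101746, -0.3181178569793701], [0.41874927282333374, -0.23310613632202148]]
```

View pics/top1z.png

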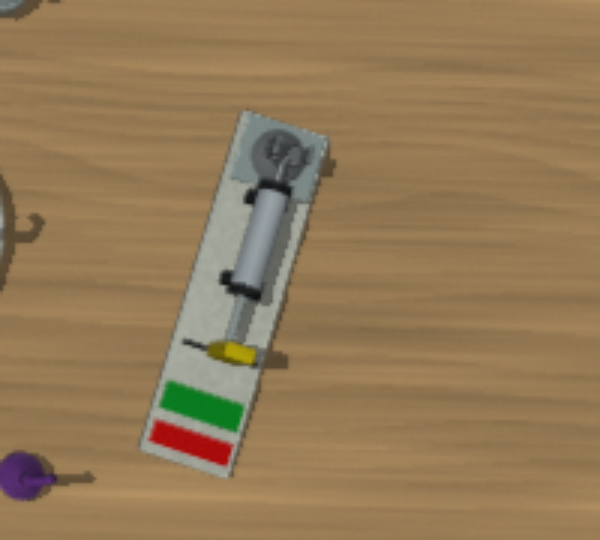

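The two views agree on these values:
- Handle middle is about (0.504, -0.300), with its top at about 0.083.
- Board axis is at -15.8°.
- Board top is at 0.012.

I'll hover over the handle with the jaws along the gauge axis.

```bash
python3 -m jog '0.04 -0.007 0 0 0 -6 0.5; 0.08 -0.014 0.005 0 0 -12 0.5; 0.12 -0.021 0.01 0 0 -18 0.5; 0.16 -0.028 0.015 0 0 -24 0.5; 0.20 -0.035 0.02 0 0 -30 0.5; 0.24 -0.042 0.025 0 0 -36 0.5; 0.28 -0.049 0.03 0 0 -42 0.5; 0.315 -0.055 0.035 0 0 -47.4 0.5; 0.315 -0.055 0.035 0 0 -47.4 0.5; 0.315 -0.055 0.035 0 0 -47.4 0.5; 0.315 -0.055 0.035 0 0 -47.4 0.5'
python3 - <<'E'
from m import *
s=measure('wrist','wrist1.png')
st=r.get_state(); print(st['t'],st['ee_pos'],R.from_quat(st['ee_rot']).as_matrix(),st['joint_pos'],st['width'])
print('lm',[d['xyz'] for d in r.landmark_of('yellow_grip',s)])
E
```

```text
t: 2.17
ee_pos: [0.5037, -0.3006, 0.1678]
ee_rot: [0.798, 0.602, -0.0, 0.0]
contact_force: [0.1, 0.3, 0.5]
width: 0.0439
wrist t 5
yel 4 mean [ 0.4821 -0.2731  0.2828] min [ 0.4813 -0.276   0.281 ] max [ 0.4839 -0.2674  0.2853]
green 909 mean [ 0.4534 -0.302   0.0114] min [ 0.4388 -0.3243  0.0085] max [ 0.4681 -0.2571  0.0137]
red 1401 mean [ 0.4283 -0.2786  0.0114] min [ 0.4095 -0.3141  0.0092] max [ 0.4468 -0.2444  0.0136]
tube 19036 mean [ 0.5607 -0.2951  0.2381] min [ 0.53   -0.3701  0.04  ] max [ 0.6871 -0.2745  0.2924]
yel top 4 [ 0.4821 -0.2731  0.2828] [ 0.4813 -0.276   0.281 ] [ 0.4839 -0.2674  0.2853]
board rect ((0.5574412941932678, -0.31848832964897156), (0.08046296238899231, 0.30996689200401306), 73.38430786132812)
[[0.3974250555038452, -0.3127222955226898], [0.6944490671157837, -0.4013575613498688], [0.7174575328826904, -0.3242543637752533], [0.42043352127075195, -0.23561909794807434]]
2.225 [ 0.5037 -0.3005  0.1678] [[ 0.274   0.9617  0.0002]
 [ 0.9617 -0.274  -0.0003]
 [-0.0002  0.0003 -1.    ]] [-0.7396  0.4703  1.2522 -0.0001  1.4188 -0.462 ] 0.04404925715338488
lm [[0.5095, -0.2997, 0.0636]]
```

View pics/wrist1.png

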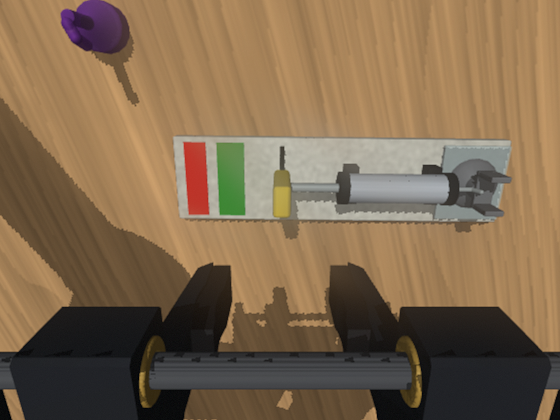

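Wrist picture: the handle is at (282,193), with its top face at about (282,200). It lies centred between the finger tips, which are at u of about 231 and 330. The board measures 310 x 80, at -16.6°. I'll take the handle's position from this view too.

Run:
```python
from m import *
s=r.snapshot('wrist'); P,C=cloud(s)
m=(np.hypot(P[:,0]-.504,P[:,1]+.30)<.04)&(P[:,2]>.045)&(P[:,2]<.1)
Q=P[m]; print(len(Q)); a=np.radians(-16.4); ax=np.array([np.cos(a),np.sin(a)]); ay=np.array([-ax[1],ax[0]])
o=np.array([.504,-.300])
for lo,hi in((.045,.06),(.06,.075),(.075,.1)):
    q=Q[(Q[:,2]>=lo)&(Q[:,2]<hi)]; 
    if len(q): d=q[:,:2]-o; print(lo,len(q),np.percentile(d@ax,[2,50,98]),np.percentile(d@ay,[2,50,98]),q[:,2].max())
```

```text
747
0.045 74 [-0.0048  0.0017  0.0083] [0.0085 0.0105 0.0109] 0.05960181844219554
0.06 81 [-0.0046  0.0017  0.0081] [0.0088 0.0105 0.0109] 0.07474727996833996
0.075 592 [-0.0052  0.0017  0.0085] [-0.0138 -0.0006  0.0107] 0.08250833000766224
```

```bash
python3 -m jog '-0.001 0.002 0.01 0 0 0.5 0.5; -0.001 0.002 0.03 0 0 0.5 0.5; -0.001 0.002 0.05 0 0 0.5 0.5; -0.001 0.002 0.07 0 0 0.5 0.5; -0.001 0.002 0.085 0 0 0.5 0.5; -0.001 0.002 0.10 0 0 0.5 0.5; -0.001 0.002 0.11 0 0 0.5 0.5; -0.001 0.002 0.12 0 0 0.5 0.5; -0.001 0.002 0.12 0 0 0.5 0.5; -0.001 0.002 0.12 0 0 0.5 0.5'
python3 - <<'E'
from m import *
snap('wrist','wrist2.png')
s=r.get_state(); print(s['t'],s['ee_pos'],s['contact_force'])
E
```

```text
t: 3.58
ee_pos: [0.5062, -0.3015, 0.048]
ee_rot: [0.8, 0.6, 0.0, 0.0]
contact_force: [-0.2, -0.5, -0.3]
width: 0.044
3.625 [ 0.5063 -0.3015  0.0481] [ 0.8017 -1.017   0.1351]
```

View pics/wrist2.png

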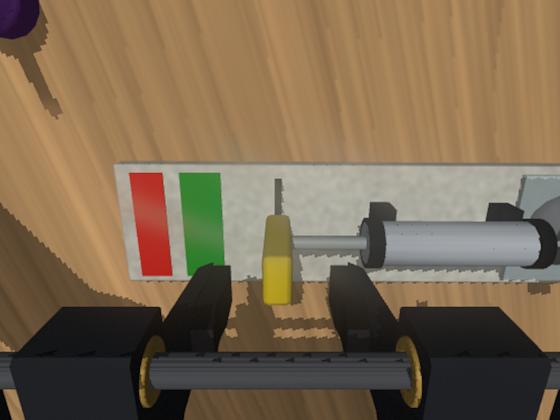

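The handle (u 263–292) stands between the fingertips (231 and 330) and clear of the tube, so I'm closing.

```bash
python3 -m jog '0 0 0 0 0 0 0.3; 0 0 0 0 0 0 0.2; 0 0 0 0 0 0 0.1; 0 0 0 0 0 0 0; 0 0 0 0 0 0 0; 0 0 0 0 0 0 0'
python3 - <<'E'
from m import *
s=r.get_state(); print(s['ee_pos'],s['contact_force'],s['width'])
measure('side','side3.png')
E
```

```text
t: 4.38
ee_pos: [0.506, -0.3013, 0.0475]
ee_rot: [0.8, 0.6, -0.0, -0.0]
contact_force: [-0.1, -0.3, 0.4]
width: 0.0001
[ 0.506  -0.3013  0.0475] [-0.1015 -0.2969  0.3537] 9.331684271290914e-05
side t 8
yel 227 mean [ 0.5021 -0.2953  0.0537] min [ 0.4944 -0.3123  0.0224] max [ 0.5136 -0.2863  0.0828]
green 214 mean [ 0.459  -0.2876  0.0119] min [ 0.4392 -0.3226  0.0091] max [ 0.4781 -0.2532  0.0145]
red 172 mean [ 0.4275 -0.278   0.0119] min [ 0.4103 -0.3127  0.0089] max [ 0.4442 -0.2448  0.0146]
tube 969 mean [ 0.5828 -0.3061  0.1613] min [ 0.5301 -0.3695  0.0401] max [ 0.6867 -0.2426  0.3903]
yel top 50 [ 0.5029 -0.2945  0.076 ] [ 0.4954 -0.3123  0.07  ] [ 0.5131 -0.2867  0.0828]
board rect ((0.5564979314804077, -0.3162897229194641), (0.08292704820632935, 0.30989399552345276), 73.93434143066406)
[[0.3961278200149536, -0.31325408816337585], [0.6939189434051514, -0.3990137279033661], [0.7168680429458618, -0.31932535767555237], [0.41907691955566406, -0.23356571793556213]]
```

The width reads 0, so the jaws shut without the handle between them. I'll look before moving.

Run:
```python
from m import *
s=snap('wrist','wrist4.png')
s=cv2.imread('pics/side3.png'); cv2.imwrite('pics/side3z.png',cv2.resize(s[90:230,310:510],None,fx=4,fy=4))
```

```text
(no output)
```

View pics/wrist4.png

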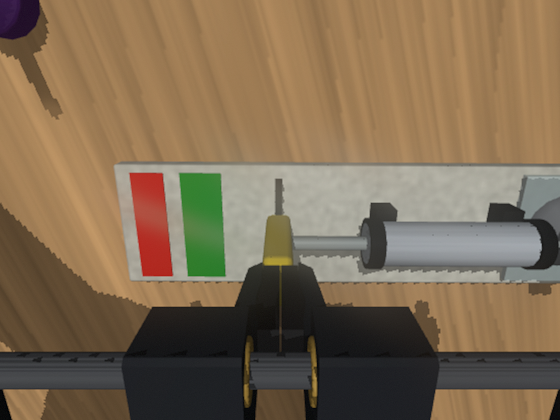

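View pics/side3z.png

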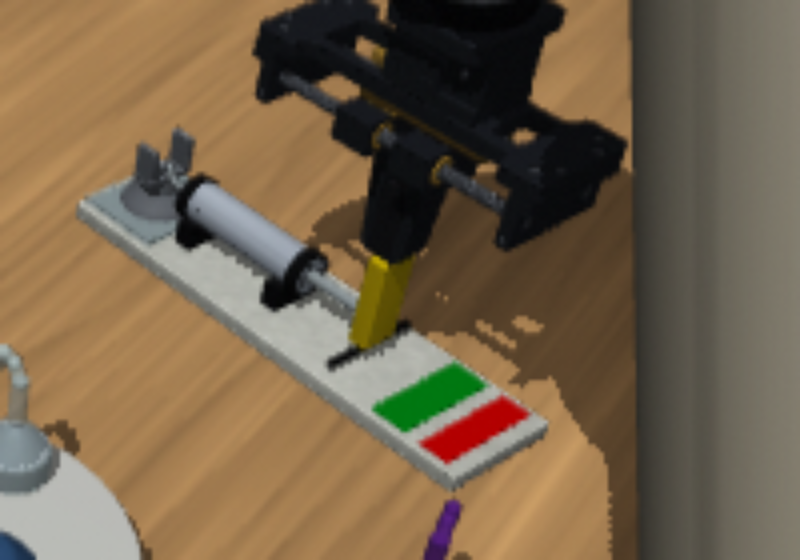

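Run:
```python
from m import *
w=r.snapshot('wrist'); sd=r.snapshot('side'); tp=snap('top','top4.png')
st=r.get_state(); T=st['ee_pos']; M=R.from_quat(st['ee_rot']).as_matrix()
print(st['width'],T)
for n,s in(('w',w),('s',sd),('t',tp)): print(n,w2px(s,[T,T-.019*M[:,2],T-.045*M[:,2]]).round(1).tolist())
for s,ps in((w,[(260,275),(280,262),(300,280),(270,270),(290,300),(278,225),(278,250)]),(sd,[(310+360/4,90+235/4),(310+420/4,90+250/4),(310+390/4,90+245/4),(310+385/4,90+300/4),(310+390/4,90+263/4),(310+405/4,90+200/4)])):
    for p in ps: print([int(x) for x in p],s['img'][int(p[1]),int(p[0])],px2w(s,*p))
cv2.imwrite('pics/top4z.png',cv2.resize(tp['img'][180:320,320:500],None,fx=4,fy=4)[:,:,::-1])
```

```text
0.0004530885346545949 [ 0.506  -0.3013  0.0475]
w [[279.7, 250.2], [279.7, 266.8], [279.6, 295.7]]
s [[403.6, 165.0], [405.4, 158.3], [408.0, 148.7]]
t [[395.9, 256.6], [398.0, 256.6], [401.0, 256.5]]
[260, 275] [45 46 40] [ 0.5011 -0.2892  0.0932]
[280, 262] [172 152  53] [ 0.5087 -0.2926  0.0793]
[300, 280] [45 44 39] [ 0.5168 -0.2934  0.0979]
[270, 270] [50 48 40] [ 0.5046 -0.2912  0.0871]
[290, 300] [30 28 25] [ 0.5122 -0.2937  0.1099]
[278, 225] [124 115  68] [ 0.5084 -0.2898  0.0402]
[278, 250] [122 111  60] [ 0.5084 -0.2902  0.0715]
[400, 148] [30 26 23] [ 0.5207 -0.2937  0.0899]
[415, 152] [62 49 34] [ 0.4892 -0.3023  0.0894]
[407, 151] [12 12 13] [ 0.5021 -0.2904  0.0935]
[406, 165] [93 79  4] [ 0.4994 -0.2987  0.0524]
[407, 155] [12 14 17] [ 0.4993 -0.2894  0.0835]
[411, 140] [7 7 8] [ 0.5006 -0.2904  0.1234]
```

View pics/top4z.png

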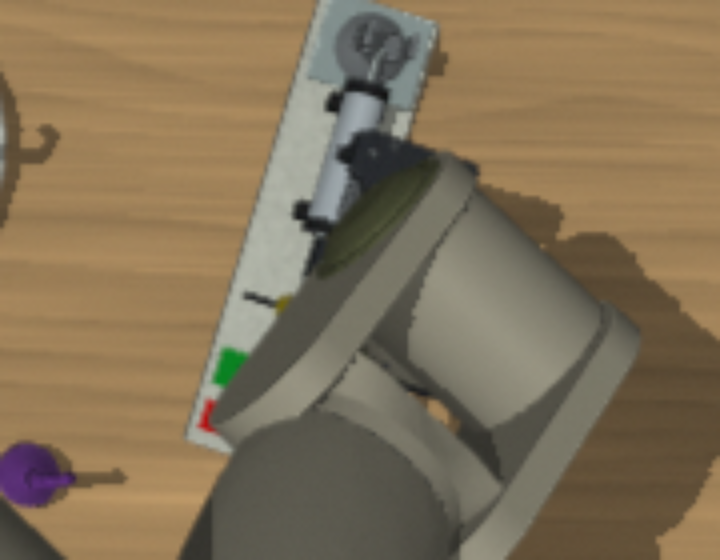

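Both cameras place the visible finger tips at z of about 0.083, not the reported 0.0475. I'll lift straight up and measure the tips in free air.

```bash
python3 -m jog '0 0 -0.02 0 0 0 0; 0 0 -0.04 0 0 0 0; 0 0 -0.06 0 0 0 0; 0 0 -0.08 0 0 0 0; 0 0 -0.08 0 0 0 0; 0 0 -0.08 0 0 0 0'
python3 - <<'E'
from m import *
w=snap('wrist','wrist5.png'); sd=snap('side','side5.png')
st=r.get_state(); T=st['ee_pos']; M=R.from_quat(st['ee_rot']).as_matrix()
print(T,st['width'],st['t'])
for n,s in(('w',w),('s',sd)):
    print(n,w2px(s,[T,T-.019*M[:,2]]).round(1).tolist())
    P,C=cloud(s); q=(P-T)@M; m=(abs(q[:,0])<.03)&(abs(q[:,1])<.05)&(q[:,2]<.03)&(q[:,2]>-.09)
    for a in np.arange(-.09,.03,.01):
        k=m&(q[:,2]>=a)&(q[:,2]<a+.01)
        if k.sum(): print(round(a,3),k.sum(),q[k].min(0),q[k].max(0),C[k].mean(0).round())
i=cv2.imread('pics/side5.png'); cv2.imwrite('pics/side5z.png',cv2.resize(i[60:230,310:510],None,fx=3.5,fy=3.5))
E
```

```text
t: 5.38
ee_pos: [0.5057, -0.301, 0.1267]
ee_rot: [0.8, 0.6, -0.0, -0.001]
contact_force: [-0.7, 0.2, -0.5]
width: 0.0003
[ 0.5057 -0.301   0.1265] 0.0005923910240158193 5.475
w [[279.6, 250.0], [279.6, 266.6]]
-0.09 643 [-0.0109 -0.0093 -0.09  ] [ 0.0117  0.0099 -0.08  ] [24. 23. 22.]
-0.08 1603 [-0.0004 -0.0103 -0.08  ] [ 0.0118  0.011  -0.07  ] [25. 22. 21.]
-0.07 1195 [ 0.0026 -0.0158 -0.07  ] [ 0.0114  0.0165 -0.06  ] [35. 29. 24.]
-0.06 1129 [-0.004 -0.015 -0.06 ] [ 0.0112  0.0157 -0.05  ] [42. 35. 28.]
-0.05 881 [-0.0088 -0.014  -0.05  ] [ 0.0115  0.0147 -0.04  ] [55. 46. 35.]
-0.04 276 [ 0.0082 -0.0127 -0.04  ] [ 0.0111  0.013  -0.0342] [63. 53. 40.]
s [[411.5, 135.7], [413.5, 128.1]]
-0.09 77 [-0.0089 -0.0187 -0.09  ] [ 0.012   0.0191 -0.0801] [11. 11. 12.]
-0.08 91 [-0.013  -0.018  -0.0799] [ 0.0136  0.0179 -0.0701] [10. 10. 12.]
-0.07 89 [-0.0094 -0.0173 -0.0699] [ 0.0123  0.0176 -0.06  ] [12. 12. 14.]
-0.06 81 [-0.0108 -0.0162 -0.06  ] [ 0.0129  0.016  -0.05  ] [13. 13. 15.]
-0.05 69 [-0.0095 -0.0161 -0.0497] [ 0.0115  0.0142 -0.0403] [15. 15. 16.]
-0.04 23 [ 0.0052 -0.0129 -0.0399] [ 0.0105  0.013  -0.035 ] [22. 20. 19.]
```

View pics/side5z.png

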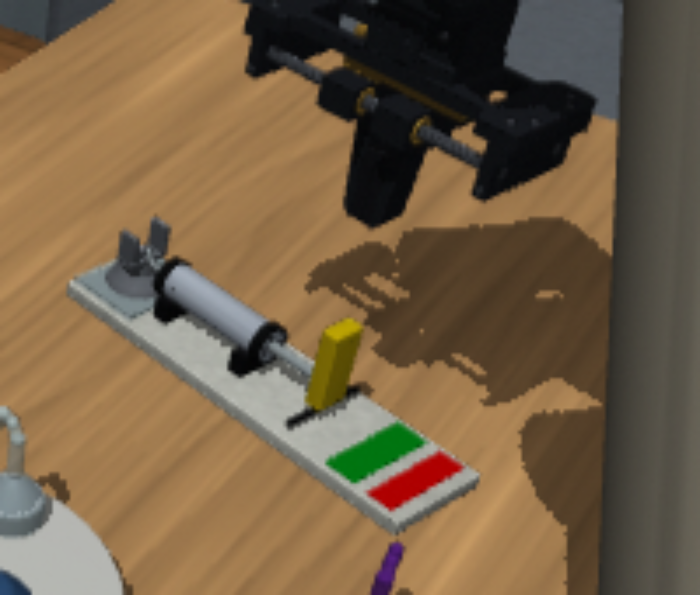

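View pics/wrist5.png

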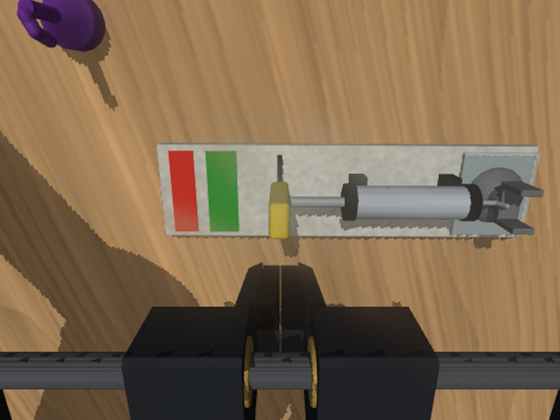

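In free air both cameras put the finger tips 34–35 mm behind the reported TCP, laterally centred. The reported TCP is therefore offset along the tool axis. For true tips at z = 0.048 I need a reported z of about 0.0135, which is a descent of 0.113 from here.

```bash
python3 -m jog '0 0 0 0 0 0 0.5; 0 0 0.01 0 0 0 0.5; 0 0 0.025 0 0 0 0.5; 0 0 0.035 0 0 0 0.5; 0 0 0.05 0 0 0 0.5; 0 0 0.065 0 0 0 0.5; 0 0 0.08 0 0 0 0.5; 0 0 0.095 0 0 0 0.5; 0 0 0.105 0 0 0 0.5; 0 0 0.113 0 0 0 0.5; 0 0 0.113 0 0 0 0.5; 0 0 0.113 0 0 0 0.5'
python3 - <<'E'
from m import *
w=snap('wrist','wrist6.png'); sd=snap('side','side6.png')
i=cv2.imread('pics/side6.png'); cv2.imwrite('pics/side6z.png',cv2.resize(i[90:230,310:510],None,fx=3.5,fy=3.5))
E
```

```text
t: 6.98
ee_pos: [0.5062, -0.3014, 0.0149]
ee_rot: [0.8, 0.6, 0.0, 0.0]
contact_force: [-0.8, 0.3, 0.2]
width: 0.0441
```

View pics/side6z.png

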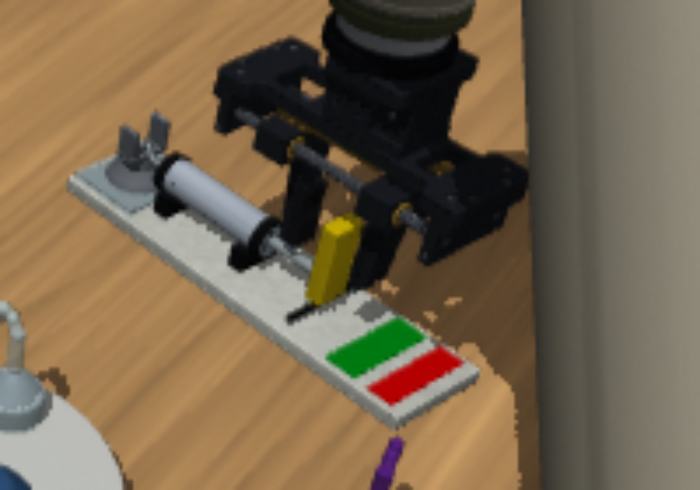

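View pics/wrist6.png

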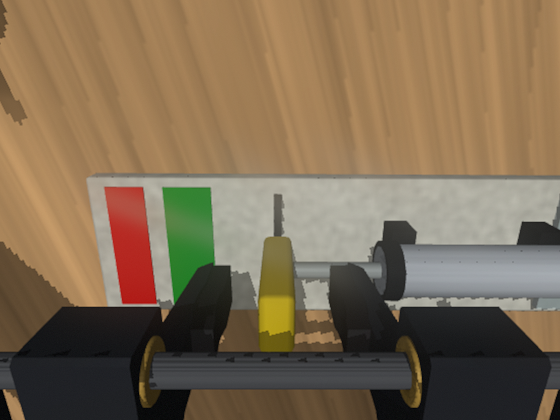

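The fingers now straddle the paddle (u 262–294 in the wrist picture, tips at 231 and 330). Closing.

```bash
python3 -m jog '0 0 0 0 0 0 0.3; 0 0 0 0 0 0 0.2; 0 0 0 0 0 0 0.1; 0 0 0 0 0 0 0; 0 0 0 0 0 0 0; 0 0 0 0 0 0 0'
python3 - <<'E'
from m import *
snap('wrist','wrist7.png'); s=r.get_state(); print(s['ee_pos'],s['contact_force'],s['width'])
E
```

```text
t: 7.82
ee_pos: [0.5049, -0.3009, 0.0146]
ee_rot: [0.8, 0.6, -0.001, -0.001]
contact_force: [-6.2, 0.4, 4.3]
width: 0.0137
[ 0.5049 -0.3009  0.0146] [-5.1558  0.6605  3.3979] 0.013950135406579548
```

View pics/wrist7.png

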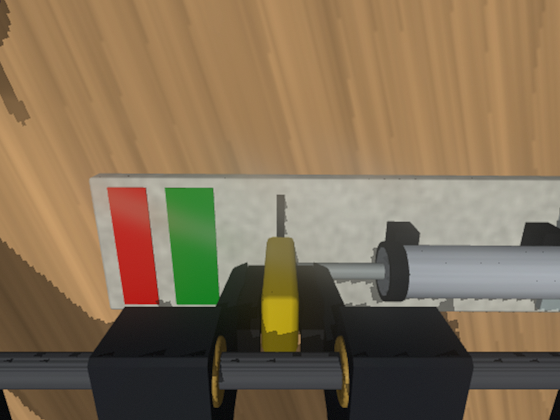

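The handle is gripped at a width of 13.9 mm, matching the 14 mm paddle. I'm pulling along tool -y at about 32 mm/s to mid-green.

```bash
python3 -m jog '0 -0.002 0 0 0 0 0; 0 -0.006 0 0 0 0 0; 0 -0.010 0 0 0 0 0; 0 -0.014 0 0 0 0 0; 0 -0.018 0 0 0 0 0; 0 -0.022 0 0 0 0 0; 0 -0.026 0 0 0 0 0; 0 -0.030 0 0 0 0 0; 0 -0.034 0 0 0 0 0; 0 -0.038 0 0 0 0 0; 0 -0.042 0 0 0 0 0; 0 -0.045 0 0 0 0 0; 0 -0.047 0 0 0 0 0; 0 -0.047 0 0 0 0 0; 0 -0.047 0 0 0 0 0'
python3 - <<'E'
from m import *
snap('wrist','wrist8.png'); snap('side','side8.png'); s=r.get_state(); print(s['t'],s['ee_pos'],s['contact_force'],s['width'])
a=np.radians(-16.4); print('ext',-(s['ee_pos'][:2]-[.5049,-.3009])@[np.cos(a),np.sin(a)])
i=cv2.imread('pics/side8.png'); cv2.imwrite('pics/side8z.png',cv2.resize(i[90:230,310:510],None,fx=3.5,fy=3.5))
E
```

```text
t: 9.75
ee_pos: [0.4621, -0.2882, 0.0146]
ee_rot: [0.8, 0.6, 0.001, 0.001]
contact_force: [10.3, -0.5, -4.3]
width: 0.0137
9.85 [ 0.4621 -0.2882  0.0146] [ 9.1326  0.5697 -4.8137] 0.013968483895763904
ext 0.04465393384880189
```

View pics/wrist8.png

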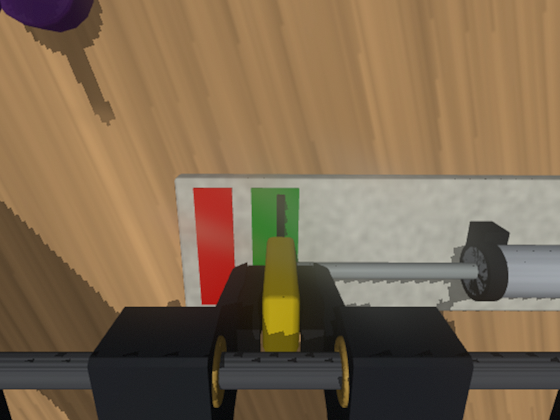

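View pics/side8z.png

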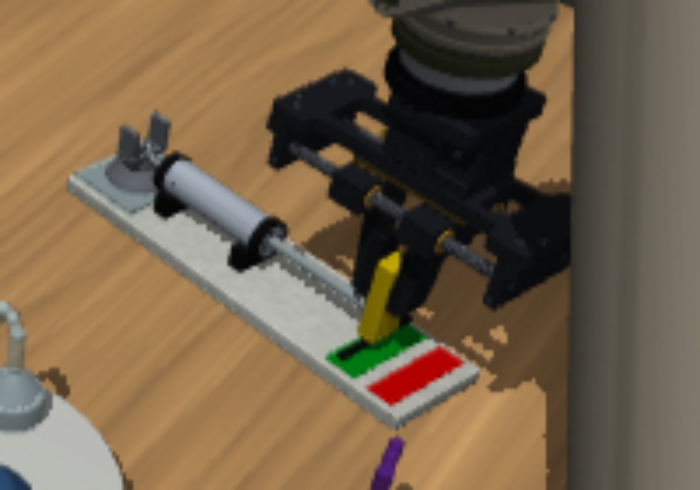

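The pointer (u of about 281) is over the green band (u 251–299), and kinematics give an extension of about 44.7 mm. I'll nudge it 2 mm further to centre it and hold for over 2 s.

```bash
python3 -m jog '0 -0.001 0 0 0 0 0; 0 -0.002 0 0 0 0 0; 0 -0.002 0 0 0 0 0; 0 -0.002 0 0 0 0 0; 0 -0.002 0 0 0 0 0; 0 -0.002 0 0 0 0 0; 0 -0.002 0 0 0 0 0; 0 -0.002 0 0 0 0 0; 0 -0.002 0 0 0 0 0; 0 -0.002 0 0 0 0 0; 0 -0.002 0 0 0 0 0; 0 -0.002 0 0 0 0 0; 0 -0.002 0 0 0 0 0; 0 -0.002 0 0 0 0 0; 0 -0.002 0 0 0 0 0; 0 -0.002 0 0 0 0 0; 0 -0.002 0 0 0 0 0; 0 -0.002 0 0 0 0 0; 0 -0.002 0 0 0 0 0; 0 -0.002 0 0 0 0 0'
python3 - <<'E'
from m import *
snap('wrist','wrist9.png'); s=r.get_state(); print(s['t'],s['ee_pos'],s['contact_force'],s['width'])
a=np.radians(-16.4); print('ext',-(s['ee_pos'][:2]-[.5049,-.3009])@[np.cos(a),np.sin(a)])
E
```

```text
t: 12.35
ee_pos: [0.4602, -0.2877, 0.0146]
ee_rot: [0.8, 0.6, 0.001, 0.001]
contact_force: [11.1, 0.1, -5.2]
width: 0.014
12.4 [ 0.4603 -0.2877  0.0146] [ 9.7275  0.2489 -5.2491] 0.014014864707880223
ext 0.046563800968422
```

View pics/wrist9.png

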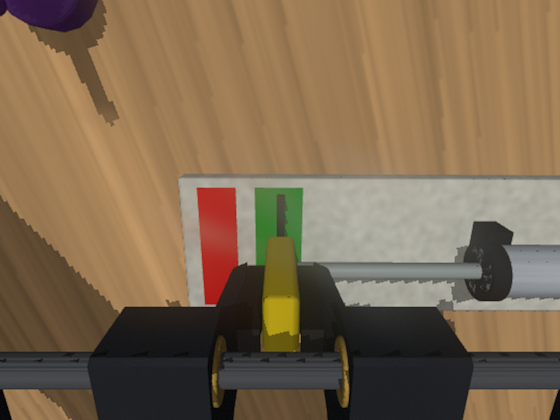

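The pointer (281) is central in green (255–302), and it has been held for over 2.5 s. Easing home now.

```bash
python3 -m jog '0 0.001 0 0 0 0 0; 0 0.004 0 0 0 0 0; 0 0.007 0 0 0 0 0; 0 0.010 0 0 0 0 0; 0 0.013 0 0 0 0 0; 0 0.016 0 0 0 0 0; 0 0.019 0 0 0 0 0; 0 0.022 0 0 0 0 0; 0 0.025 0 0 0 0 0; 0 0.028 0 0 0 0 0; 0 0.031 0 0 0 0 0; 0 0.034 0 0 0 0 0; 0 0.037 0 0 0 0 0; 0 0.040 0 0 0 0 0; 0 0.042 0 0 0 0 0; 0 0.044 0 0 0 0 0; 0 0.046 0 0 0 0 0; 0 0.048 0 0 0 0 0; 0 0.049 0 0 0 0 0; 0 0.049 0 0 0 0 0'
python3 - <<'E'
from m import *
snap('wrist','wrist10.png'); s=r.get_state(); print(s['t'],s['ee_pos'],s['contact_force'],s['width'])
a=np.radians(-16.4); print('ext',-(s['ee_pos'][:2]-[.5049,-.3009])@[np.cos(a),np.sin(a)])
E
```

```text
t: 14.9
ee_pos: [0.5049, -0.3009, 0.0146]
ee_rot: [0.8, 0.6, -0.001, -0.001]
contact_force: [-5.3, 1.8, 5.3]
width: 0.0136
14.95 [ 0.5049 -0.3009  0.0146] [-5.0279  1.8568  5.5794] 0.013766746119746326
ext 2.056335254698975e-05
```

View pics/wrist10.png

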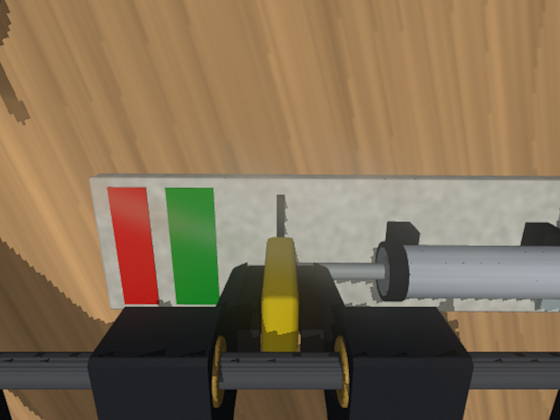

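The wrist picture matches the one taken at the grasp (pointer at 281, tube end at 380), and it is pressed lightly against the home stop. I'll open to half, then lift straight up.

```bash
python3 -m jog '0 0 0 0 0 0 0.25; 0 0 0 0 0 0 0.35; 0 0 0 0 0 0 0.5; 0 0 0 0 0 0 0.5; 0 0 0 0 0 0 0.5; 0 0 -0.02 0 0 0 0.5; 0 0 -0.04 0 0 0 0.5; 0 0 -0.06 0 0 0 0.5; 0 0 -0.08 0 0 0 0.5; 0 0 -0.10 0 0 0 0.5; 0 0 -0.12 0 0 0 0.5; 0 0 -0.14 0 0 0 0.5; 0 0 -0.16 0 0 0 0.5; 0 0 -0.16 0 0 0 0.5; 0 0 -0.16 0 0 0 0.5'
python3 - <<'E'
from m import *
snap('wrist','wrist11.png'); measure('side','side11.png'); s=r.get_state(); print(s['t'],s['ee_pos'],s['contact_force'],s['width'])
p=r.snapshot('side')
print([(d['xyz'],d['conf']) for k in('yellow_grip','diffuser') for d in r.landmark_of(k,p)],[d['xyz'] for d in r.spot_in('black_gauge',p)])
E
```

```text
t: 16.82
ee_pos: [0.5057, -0.301, 0.1736]
ee_rot: [0.8, 0.6, -0.0, -0.001]
contact_force: [-0.2, -0.1, -0.7]
width: 0.0445
side t 23
yel 257 mean [ 0.5022 -0.2962  0.057 ] min [ 0.4944 -0.3126  0.0219] max [ 0.5138 -0.2865  0.0827]
green 212 mean [ 0.459  -0.2881  0.0117] min [ 0.4397 -0.3237  0.0088] max [ 0.4786 -0.2523  0.0156]
red 169 mean [ 0.4274 -0.2776  0.0121] min [ 0.4109 -0.3141  0.009 ] max [ 0.444  -0.2404  0.0152]
tube 1154 mean [ 0.5793 -0.3123  0.2159] min [ 0.53   -0.3698  0.0401] max [ 0.6859 -0.2747  0.395 ]
yel top 82 [ 0.5027 -0.2982  0.0777] [ 0.4949 -0.3126  0.07  ] [ 0.5127 -0.287   0.0827]
board rect ((0.5564237833023071, -0.3169931173324585), (0.08374057710170746, 0.3094698190689087), 73.65185546875)
[[0.3961595892906189, -0.3136168420314789], [0.6931172609329224, -0.40072426199913025], [0.7166879773139954, -0.3203693926334381], [0.4197303056716919, -0.23326197266578674]]
16.925 [ 0.5057 -0.301   0.1735] [-0.5415 -0.2052  0.2182] 0.043971186682739354
[([0.5054, -0.3036, 0.0684], 0.58), ([0.8301, -0.0087, -0.0022], 0.9), ([0.3965, -0.137, -0.0004], 0.83), ([0.6035, -0.0764, 0.0195], 0.67), ([0.8192, -0.113, -0.0017], 0.59)] [[0.501, 0.2582, 0.0502]]
```

View pics/wrist11.png

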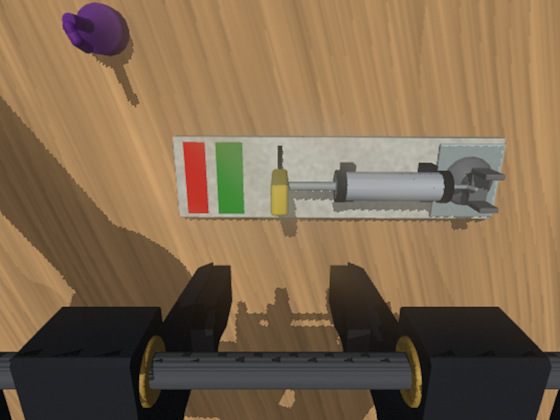

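View pics/side11.png

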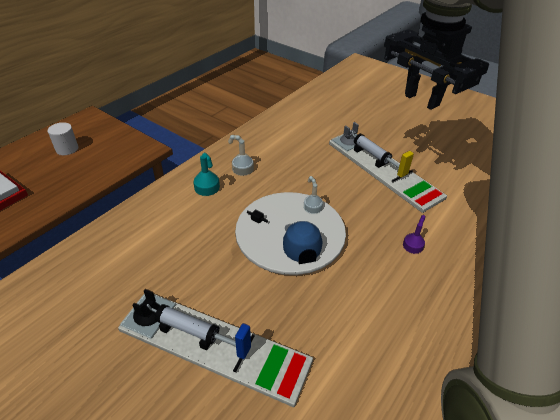

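The gripper is clear and the yellow handle is home: its side-view mean is (0.5022, -0.2962), against (0.5022, -0.2962) at the start. The diffuser (314,203) and blue handle (243,340) have not moved.

```bash
python3 -c "
from plant import r
print(r.finish_job())"
```

```text
the job is handed in; nothing more can be done
None
```

I pulled the yellow handle to about 45–47 mm and held it over the green band for about 2.5 s. I then eased it home at about 24 mm/s, let go, lifted clear and handed the job in at about 17 s. No verdict is reported.

- **First grasp missed:** the jaws shut on nothing. The real finger tips sit about 34 mm behind the reported TCP, which both the wrist and side cameras confirmed in free air. I went 34 mm lower and the second grasp closed at 13.9 mm on the 14 mm paddle.
- **Extension:** this comes from the arm's position, and the wrist pictures showed the pointer near mid-green both times. It stayed well short of the red band.
- **Last checks:** the handle was back at its starting position to within 1 mm. The blue gauge and glass diffuser were unmoved within what the cameras can measure. The contact force was about zero, with the gripper well above everything.

No last check failed or disagreed.

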